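# Fit the chopper's blade and hold its lid at the pulse mark

### The arm

A 7-joint arm with a two-finger parallel gripper is mounted at the origin on the work surface. World frame = base frame: x ahead of the robot, y to its left, z up, the work surface at z = 0. Lengths are in m, angles in rad, forces in N, time in s.
With the tool pointing down it reaches from about 0.425 to 0.875 m from the base axis. Payload 4.7 kg.
Tool frame: the origin (TCP) lies midway between the tips of the shut fingers; the grasp point (between the pads) lies 19 mm behind it; z points along the fingers, y is the line along which they close (so a half turn about z gives the same grasp; the last joint's range is limited). The gripper opens to 87 mm and grips with 3 to 60 N. Pads are 19 mm wide; open, the fingers measure 117 mm over their backs; the gripper's body (75 mm by 190 mm) begins 51 mm behind the grasp point.
Start: joints at [1.314, 0.321, -0.07, 1.45, 0.023, 1.371, -0.057], TCP at [0.174, -0.626, 0.185] pointing down, gripper open.
Joint ranges: [-2.86, 2.86], [-0.3, 2.09], [-1.38, 1.24], [0.06, 2.45], [-1.56, 4.7], [0.09, 2.05], [-2.69, 2.69]. Speed limits (rad/s): [2.57, 2.57, 3.14, 3.14, 3.14, 3.14, 3.14].

### API

Orientations are given as a rotation vector (axis times angle).
In Python, from bench import monitor, cams, workorder gives the robot as it stands.
- The arm moves only by the tool move_arm, never from a script. Its arguments are lists of equal length, an entry for each row: "slide": the shift along the tool's x, y, z in cm, a list of three; "roll": the turn about the tool's z in rad. In form: {"slide": [[dx, dy, dz], ...], "roll": [roll, ...]}. A call has 1 to 20 rows; each row is the pose to reach, as a shift and turn from the pose commanded when the call began, along the tool's axes at that moment; what a row does not reach only later rows make up. A row lasts 1/10 s, in which the tool goes at most 50 mm and 8.59 degrees, less where a joint would pass 70% of its speed; a pose out of reach is approached as far as the arm can. A call with a gripper value outside its range is refused whole. "gripper" is the finger opening in cm, from 0 to 8.7, set as the call begins (left out, the last holds). The fingers move at their own pace and stop on an object; "squeeze" is the grip in N (left out, the last holds). Time passes only in rows, so rows that repeat a pose let the fingers close. It gives the time, the measured TCP pose, the force, the opening and the grip force at its end, in the units of the state.
- monitor.get_state(): the state, without advancing time (a new reading comes with each control period).
- cams.get_image(name): name is "scene" or "side" or "wrist"; returns the picture (384x512x3 uint8, red, green, blue); there is no depth.
- cams.get_calibration(name): a dict with "mtx" (3x3 intrinsics, pixels), "dist_coeffs" ([k1, k2, p1, p2, k3] as OpenCV has them; the pictures are not rectified), "R" (3x3) and "t" (3): a world point X has camera coordinates R X + t. Camera axes: x right, y down, z forward; pixel columns grow to the right and rows downward; lengths in m; the calibration is good to about 2 mm. A picture is of the moment at which its call begins: read the wrist's pose just before it. get_calibration takes no time and is no camera call; for the wrist camera it gives the pose at the moment of the call.
- workorder.close_job(): hands the job in; it is judged then, once.
The state is a dict: "time": time; "joint_positions": joint angles; "qd": joint speeds; "joint_torque": joint torques, N m; "position": TCP position; "tool_rot": TCP orientation; "ft_force": force on the tool from outside, world axes, zero at the start; "torque": the same for the moment, N m; "grip_width": opening from 0.0 (shut) to 1.0 (fully open); "grip_force": force on a finger pad.
Only numpy, scipy, OpenCV 4.12 (cv2) and the standard library are available. Lean on these libraries where they do the work, as an engineer would, in place of code of your own. Each camera call takes 0.05 s, during which the arm holds its last target. There are 200 camera calls.

### The job

Get the mini chopper running: stand the blade spool on the spindle in the bowl, pushed fully down, and let go of it; then put the lid on with its two lugs through the gaps in the rim, sitting flat all round. Twist the lid clockwise (seen from above) against its spring until its orange nibs are at the green pulse marks, about 45 degrees, never going on to the red lock marks where it clicks, and finish while still gripping the lid and holding it there. Leave the other kitchen things where they are.

Things in the scene. Friction and masses are not known exactly. Their poses are not given: they have to be found in the camera images.
- chopper: Mini chopper, fixed to the worktop: white round motor base (172 mm wide, 70 high), on it a clear bowl (inside diameter 136, floor 74 mm above the worktop) with a grey rim ring (outside diameter 160, top 145 mm above the worktop). Origin on its axis at worktop height, z up. A 6 mm thick ledge inside the rim narrows the mouth to 117 mm diameter, but for the two gaps at its +x and -x.
- spindle_foot (a point): centre of the bowl's floor, at the foot of the upright steel spindle, 74 mm above the worktop. The spindle is 12 mm in diameter and 37 mm high, with a tapered tip.
- rim_gap (a point): the entry gap at the chopper's +x (its twin is across, at -x): a 24 mm wide break in the rim's inner ledge where the mouth opens to the full 68 mm radius; point at the rim's top, 62 mm from the axis.
- open_mark (a point): white mark on the rim's top, 75 mm from the axis, 90 deg counter-clockwise (seen from above) of rim_gap, twin across: the lid's nibs are here when it enters.
- pulse_mark (a point): green mark on the rim's top, 75 mm from the axis, 45 deg clockwise of the white mark, twin across: hold the lid's nibs here.
- lock_mark (a point): red mark on the rim's top, 75 mm from the axis, 80 deg clockwise of the white mark, twin across. Beside it outside the rim stands a black catch (top 153 mm above the worktop, out to 97 mm from the axis) whose sprung steel ball clicks past a lid nib here.
- seat (a point): point on the chopper's axis, 133 mm above the worktop, where the lid's origin lies when the lid is fully home (its plate then rests on the rim's top).
- spool: Blade spool, 50 to 85 g, 55 mm high, standing upright at the start. Origin under its centre, z up. Orange bottom flange 44 mm wide, white tube 24 mm, orange grip collar 34 mm in diameter at heights 37 to 55; a 15.6 mm bore right through. Flat steel blades stick out along +x and -x to 47 mm radius, 9 and 19 mm above its underside. Seated, its underside lies on the bowl's floor.
- lid: Lid, 95 to 160 g, right way up. Origin under its centre, z up. White skirt disc 113 mm wide, 12 deep; white plate 140 mm wide at heights 12 to 18. Orange lugs at +x and -x, 14 mm wide, heights 0 to 4.5, reach 63 mm radius. Orange striped nibs at +y and -y reach 78 mm radius. Same turned by 180 deg. It enters with its x along the chopper's x (4 deg play), 2.5 mm play all round.
- lid_bar (a point): middle of the lid's upright orange grip bar, 33 mm above the lid's underside: the bar lies along the lid's x, 62 mm long, 22 mm wide in y, heights 18 to 48 mm.
- collar (a joint): sprung collar under the rim, turned by the lid's lugs: rad, 0 at rest, grows as the lid turns clockwise seen from above. Lid angle from straight entry = joint + 0.08. Pulse mark at joint 0.70; catch felt from about 1.2, counted as locked from 1.28, end stop 1.45. The spring pushes back with 0.10 Nm at 0, 0.19 Nm at the pulse mark, and turns the lid back if let go.
- mug: bystander: blue mug, 80 mm wide, 95 mm high, with a handle; origin under its centre
- spice_jar: bystander: spice jar, 48 mm wide, 90 mm high, red cap; origin under its centre
- pepper_mill: bystander: dark wooden pepper mill, 52 mm wide, 145 mm high; origin under its centre
- ramekin: bystander: small white bowl, 84 mm wide, 45 mm high; origin under its centre
- spoon: bystander: steel spoon, 170 mm long, lying along its x; origin under its middle
- egg_cup: bystander: yellow egg cup, 52 mm wide, 50 mm high; origin under its centre
There are look-alikes about, which are no part of the job. Of the things that look like the spool, take the one that is nearest to the robot's base at the start.

How it is judged:
On the way, in this order (a step that is already met when the one before it is completed fails the run):
1. the blade spool is fully down on the spindle and let go (horizontal distance between spool and spindle_foot below 0.004 m and z of spool in the frame of chopper between 0.071 and 0.0775 m and angle between spool's own z axis and vertical below 0.08 rad and contact force between the fingers and spool below 0.1 N and linear speed of spool below 0.02 m/s), for 0.2 s.
2. the lid is on, fully home, not yet twisted (horizontal distance between spool and spindle_foot below 0.004 m and z of spool in the frame of chopper between 0.071 and 0.0775 m and angle between spool's own z axis and vertical below 0.08 rad and horizontal distance between lid and seat below 0.0045 m and z of lid in the frame of seat between -0.004 and 0.0025 m and angle between lid's own z axis and vertical below 0.06 rad and value of joint collar below 0.3 rad), for 0.1 s.
3. the lid is twisted to the pulse mark (horizontal distance between spool and spindle_foot below 0.004 m and z of spool in the frame of chopper between 0.071 and 0.0775 m and angle between spool's own z axis and vertical below 0.08 rad and horizontal distance between lid and seat below 0.0045 m and z of lid in the frame of seat between -0.004 and 0.0025 m and angle between lid's own z axis and vertical below 0.06 rad and angle between the x axis of lid and the x axis of chopper, either way round between 0.585 and 0.985 rad and value of joint collar between 0.45 and 0.95 rad), for 0.3 s.
At the end, for the whole second after the job is handed in: Spool on the spindle (within 4 mm of the axis, 3.5 mm of the bowl floor, 0.08 rad of upright); lid home (within 4.5 mm of the axis, 2.5 mm high at most, level to 0.06 rad), turned 0.585 to 0.985 rad from entry, collar still at 0.45 to 0.95; fingers grip the lid (over 2 N) (all of step 3 and velocity of joint collar between -0.1 and 0.1 rad/s and contact force between the fingers and lid above 2 N); the arm keeps its last pose, push and grip.
It fails at once if the lid was twisted on to the lock click (value of joint collar above 1.28 rad).
It fails at once if a bystander was moved by more than 30 mm (distance of any of mug, spice_jar, pepper_mill, ramekin, spoon, egg_cup from where it was at the start of the episode above 0.03 m).
It also fails if it takes over 67 s, if anything falls off the work surface, if the arm or the gripper's body presses on something with over 40 N, if the wrist force passes 120 N, or if a joint passes its speed limit or range.

## Working session

There is one attempt and no reset: what is moved stays moved. The work goes in short steps, Python scripts to look and compute and a tool call to move; the robot and the scene stay as the last step left them, time stands still between calls to the robot, and variables do not carry over. Pictures are saved under pics/ and viewed, at most 10 in all, crops included, and the job is handed in when it is done.

Besides the shell and the picture viewer there is one more tool, called after ">>>" by a JSON object that holds its "name" and its "arguments". move_arm: Moves the arm, as the interface text tells. Its arguments: {"type":"object","properties":{"slide":{"type":"array","items":{"type":"array","items":{"type":"number"}}},"roll":{"type":"array","items":{"type":"number"}},"gripper":{"type":"number"},"squeeze":{"type":"number"}},"required":["slide","roll"]}

```bash
mkdir -p pics; cat > h.py <<'E'
import numpy as np, cv2
from bench import monitor, cams, workorder
from scipy.spatial.transform import Rotation as Ro
def ray(name,px,cal=None):
    c=cal or cams.get_calibration(name)
    K=np.array(c["mtx"]);d=np.array(c["dist_coeffs"]);R=np.array(c["R"]);t=np.array(c["t"])
    p=cv2.undistortPoints(np.array(px,float).reshape(-1,1,2),K,d).reshape(-1,2)
    D=np.c_[p,np.ones(len(p))]@R
    return -R.T@t,D
def onz(name,px,z,cal=None):
    o,D=ray(name,px,cal); s=(z-o[2])/D[:,2]; return o+s[:,None]*D
def proj(name,X,cal=None):
    c=cal or cams.get_calibration(name)
    return cv2.projectPoints(np.array(X,float).reshape(-1,3),cv2.Rodrigues(np.array(c["R"]))[0],np.array(c["t"],float),np.array(c["mtx"]),np.array(c["dist_coeffs"]))[0].reshape(-1,2)
def snap(name,fn):
    cal=cams.get_calibration(name); im=cams.get_image(name)[:,:,::-1].copy(); cv2.imwrite(fn,im); return im,cal
E
python3 - <<'E'
from h import *
a,_=snap("scene","pics/scene.png");b,_=snap("side","pics/side.png");c,_=snap("wrist","pics/wrist.png")
s=monitor.get_state();print(s["time"],s["position"],s["tool_rot"],s["ft_force"])
for n in("scene","side","wrist"):
    o,D=ray(n,[[256,192]]);print(n,o,D)
cv2.imwrite("pics/both.png",cv2.resize(np.vstack([a,b]),(800,1200))[:1200]) 
E
```

```text
0.15 [ 0.17370125 -0.62588263  0.18453142] [-3.11144367e+00 -4.23913126e-01  4.19693874e-04] [-0.31137512 -0.41298657  0.48237034]
scene [1.08114224 0.13133682 0.85964965] [[-0.53193947 -0.19135483 -0.82492969]]
side [0.48076368 0.78252741 1.00484533] [[ 0.0678579  -0.67243404 -0.73704316]]
wrist [ 0.24425963 -0.60608188  0.38429858] [[-0.2705132  -0.05499318 -0.96136748]]
```

View pics/scene.png

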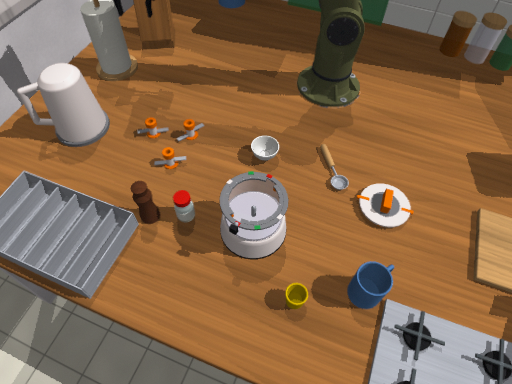

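View pics/side.png

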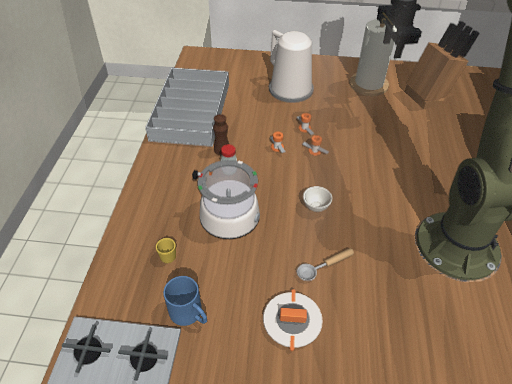

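The scene picture shows three spool look-alikes, at (152,127), (189,131) and (168,158). The lid is at (386,203), the chopper at (254,205), and the arm base at (330,85). In the side picture the spools are at (305,121), (278,140) and (316,145).

```bash
python3 - <<'E'
from h import *
for n in("scene","side"):
    im=cv2.imread(f"pics/{n}.png");h=cv2.cvtColor(im,cv2.COLOR_BGR2HSV)
    def blobs(lab,lo,hi,z,amin=4):
        m=cv2.inRange(h,lo,hi);k,l,st,ce=cv2.connectedComponentsWithStats(m)
        for i in range(1,k):
            if st[i,4]>=amin: print(n,lab,st[i],ce[i].round(1),onz(n,[ce[i]],z)[0].round(3))
    blobs("orange",(3,190,150),(14,255,255),.03,8)
    blobs("green",(45,120,80),(80,255,255),.145,3)
    blobs("red",(172,150,100),(180,255,255),.145,3); blobs("red0",(0,190,100),(2,255,255),.145,3)
sc=cv2.imread("pics/scene.png");sd=cv2.imread("pics/side.png")
r=lambda i:cv2.resize(i,(400,300),interpolation=cv2.INTER_CUBIC)
cv2.imwrite("pics/crop.png",np.vstack([np.hstack([r(sc[105:180,130:230]),r(sc[160:260,200:310][:82])]),np.hstack([r(sd[105:165,260:340]),r(sd[150:225,185:285])])]))
E
```

```text
scene orange [145 117  12  11  85] [150.8 121.6] [ 0.422 -0.464  0.03 ]
scene orange [183 119  12  11  82] [189.1 123.1] [ 0.383 -0.349  0.03 ]
scene orange [186 131  13   9  46] [193.1 136.2] [ 0.427 -0.313  0.03 ]
scene orange [148 133  13   6  37] [154.4 135.6] [ 0.47  -0.423  0.03 ]
scene orange [162 149  13  10  57] [168.8 153.6] [ 0.516 -0.347  0.03 ]
scene orange [164 163  15   7  43] [171.7 165.8] [ 0.553 -0.317  0.03 ]
scene orange [385 189   3   9  11] [385.7 192.5] [0.413 0.27  0.03 ]
scene orange [173 190  16  12  24] [178.3 193.2] [ 0.629 -0.254  0.03 ]
scene orange [383 199   8  10  16] [385.8 204.6] [0.453 0.277 0.03 ]
scene orange [410 210   4   5  11] [411.8 212. ] [0.449 0.348 0.03 ]
scene green [248 171   6   3  14] [250.4 172.2] [ 0.571 -0.068  0.145]
scene green [254 225   6   5  19] [256.8 227.1] [0.707 0.001 0.145]
scene red0 [267 175   5   3  12] [269.1 175.9] [ 0.565 -0.022  0.145]
scene red0 [174 191  16  16 199] [181.8 198. ] [ 0.701 -0.187  0.145]
side green [253 172   3   3   5] [254.  172.8] [ 0.573 -0.071  0.145]
side green [199 186   3   3   8] [199.9 187.1] [ 0.707 -0.002  0.145]
side red0 [224 155   3   2   3] [225.  155.3] [ 0.661 -0.13   0.145]
```

View pics/crop.png

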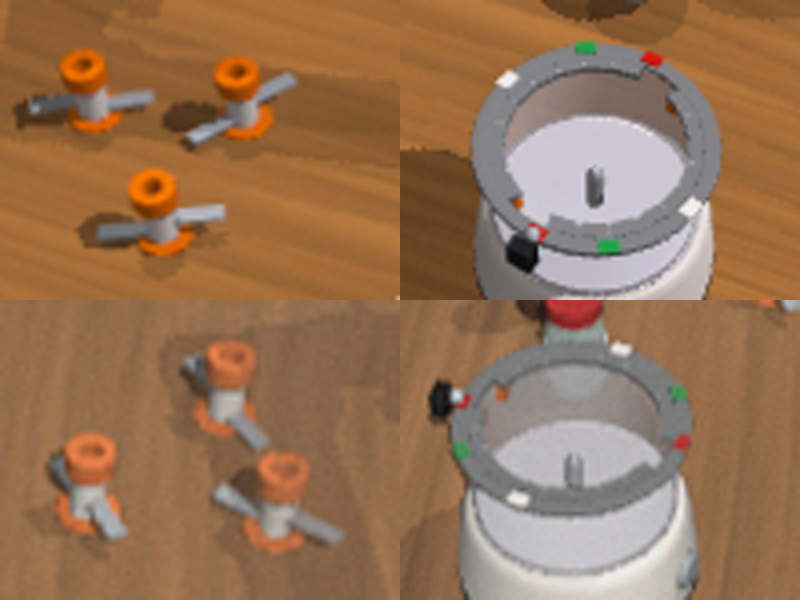

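The crop shows upright spools; B is at scene (189,124), bore at side (317,139). On the rim, the green and red marks can be read clearly. By rough range from the base, B is about 0.52 m against 0.62 m for A (151,121) and 0.63 m for C (168,153), so I choose B.

```bash
cat >> h.py <<'E'
def tri(views):
    A=np.zeros((3,3));b=np.zeros(3);rs=[]
    for o,D in views:
        d=D/np.linalg.norm(D);P=np.eye(3)-np.outer(d,d);A+=P;b+=P@o;rs.append((P,o))
    X=np.linalg.solve(A,b);return X,[np.linalg.norm(P@(X-o)) for P,o in rs]
def t2(a,b):
    o,D=ray("scene",[a]);p,E=ray("side",[b]);return tri([(o,D[0]),(p,E[0])])
def tool(X,yaw=None):
    """slide in cm (tool axes) from measured pose to X"""
    s=monitor.get_state();R=Ro.from_rotvec(s["tool_rot"]).as_matrix()
    return (R.T@(np.array(X)-s["position"])*100).round(2)
E
python3 - <<'E'
from h import *
print("B bore",t2((189.2,124.2),(316.6,138.6)))
for p in((189.2,124.2),(150.8,122.8),(168.5,151.8)): x=onz("scene",[p],.055)[0];print(x,np.hypot(*x[:2]))
print(onz("side",[(316.6,138.6)],.055))
print("bar",t2((386.5,200),(293,314)))
print("nibs",t2((362,198),(293,296)),t2((411.8,212),(292,342)))
print("nib z15 scene",onz("scene",[(362,198),(411.8,212)],.015),"side",onz("side",[(293,296),(292,342)],.015))
print(Ro.from_rotvec(monitor.get_state()["tool_rot"]).as_matrix().round(3))
B=onz("scene",[(189.2,124.2)],.055)[0];print(tool([B[0],B[1],.185]))
print("wrist px of B", proj("wrist",[B]), proj("wrist",[monitor.get_state()["position"]]))
E
```

```text
B bore (array([ 0.4020544 , -0.33724285,  0.05256386]), [np.float64(0.003392061548507959), np.float64(0.0033920615485079166)])
[ 0.40759594 -0.33257891  0.055     ] 0.5260638585794858
[ 0.44609022 -0.44357402  0.055     ] 0.6290901345486063
[ 0.52728742 -0.33668045  0.055     ] 0.6256082967137776
[[ 0.40053871 -0.3390555   0.055     ]]
bar (array([0.44133638, 0.27499411, 0.03677636]), [np.float64(0.0008389977877634093), np.float64(0.0008389977877634188)])
nibs (array([0.44291214, 0.21387554, 0.01340459]), [np.float64(0.0004917344812895612), np.float64(0.0004917344812896185)]) (array([0.44284879, 0.34447927, 0.02875608]), [np.float64(0.006056508315090844), np.float64(0.006056508315090845)])
nib z15 scene [[0.44457276 0.21402725 0.015     ]
 [0.43793401 0.35159199 0.015     ]] side [[0.44265821 0.21434917 0.015     ]
 [0.43814117 0.33327263 0.015     ]]
[[ 0.964  0.268 -0.   ]
 [ 0.268 -0.964  0.001]
 [-0.    -0.001 -1.   ]]
[ 3.038e+01 -2.200e+01 -2.000e-02]
wrist px of B [[  22.71364388 -146.85794206]] [[261.39146997 211.33147559]]
```

View pics/wrist.png

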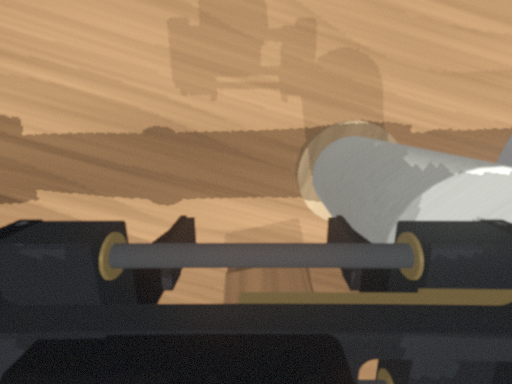

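The wrist view shows only the gripper and the paper-towel holder, at (370,180). Image up is tool +x and left is tool −y. I'll move to just short of B to look from above.

>>> {"name": "move_arm", "arguments": {"slide": [[26, -22, 0], [26, -22, 0], [26, -22, 0], [26, -22, 0], [26, -22, 0], [26, -22, 0], [26, -22, 0], [26, -22, 0], [26, -22, 0], [26, -22, 0]], "roll": [0, 0, 0, 0, 0, 0, 0, 0, 0, 0], "gripper": 6, "squeeze": 20}}

```text
time: 1.15
position: [0.3645, -0.346, 0.1852]
tool_rot: [3.113, 0.421, -0.001]
ft_force: [0.3, 0.3, 0.8]
grip_width: 0.688
grip_force: 0.0
```

```bash
cat > spool.py <<'E'
from h import *
import sys
im,cal=snap("wrist",sys.argv[1])
h=cv2.cvtColor(im,cv2.COLOR_BGR2HSV)
m=cv2.inRange(h,(3,180,120),(16,255,255));k,l,st,ce=cv2.connectedComponentsWithStats(m)
for i in range(1,k):
    if st[i,4]>40: print(st[i],ce[i].round(1),onz("wrist",[ce[i]],.05,cal)[0].round(4))
s=monitor.get_state();print(s["time"],s["position"],s["tool_rot"])
E
python3 spool.py pics/w2.png
```

```text
1.2 [ 0.3642942  -0.34619881  0.18512901] [ 3.11343218e+00  4.19692380e-01 -9.70149979e-04]
```

View pics/w2.png

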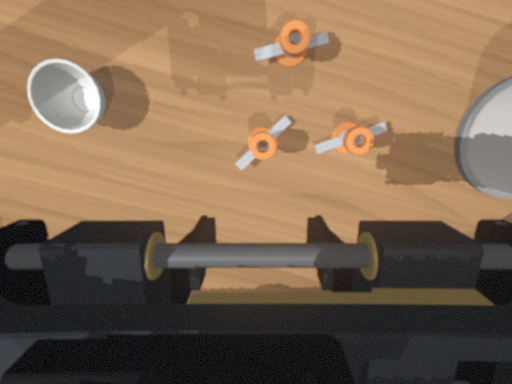

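Looking down from above, B's collar is at (263,146), A's at (359,141), C's at (295,38), and the ramekin is at (65,95).

```bash
sed -i 's/(3,180,120)/(3,120,120)/; s/"wrist",sys.argv\[1\]/"wrist",sys.argv[1]/' spool.py
python3 - <<'E'
from h import *
im=cv2.imread("pics/w2.png");h=cv2.cvtColor(im,cv2.COLOR_BGR2HSV)
print(h[135,263],h[136,263],h[154,263],h[146,263],h[200,255])
m=cv2.inRange(h,(3,150,150),(13,255,255))
k,l,st,ce=cv2.connectedComponentsWithStats(m)
for i in range(1,k):
    if st[i,4]>40: print(st[i],ce[i].round(1))
for p in [(263,146),(359,141),(295,38)]:
    x=onz("wrist",[p],.055)[0]; print(x, np.hypot(*x[:2]), tool([x[0],x[1],.03]))
print("scene reproj", proj("scene",onz("wrist",[(263,146)],.055)), proj("side",onz("wrist",[(263,146)],.055)))
E
```

```text
[ 13 146 249] [ 13 146 250] [ 14 145 249] [ 13 109 129] [ 15 111 193]
[276  27  34  39 589] [294.2  46.5]
[335 123  32  29 280] [351.1 134.2]
[251 127  17  12  88] [258.9 131.6]
[366 135   8  14  50] [370.4 141.8]
[ 0.4012807  -0.33840868  0.055     ] 0.5249253584457072 [ 3.78  0.23 15.51]
[ 0.4380792  -0.45009468  0.055     ] 0.6280912432399028 [ 4.37 11.97 15.51]
[ 0.52468775 -0.34096932  0.055     ] 0.6257454006434625 [15.61  3.74 15.5 ]
scene reproj [[188.45287009 122.29508424]] [[316.36488575 138.7122416 ]]
```

>>> {"name": "move_arm", "arguments": {"slide": [[3.8, 0.2, 5], [3.8, 0.2, 10], [3.8, 0.2, 13], [3.8, 0.2, 15.5], [3.8, 0.2, 15.5], [3.8, 0.2, 15.5], [3.8, 0.2, 15.5]], "roll": [0, 0, 0, 0, 0, 0, 0]}}

```text
time: 1.9
position: [0.4036, -0.3383, 0.0323]
tool_rot: [3.111, 0.422, 0.003]
ft_force: [0.0, -0.2, -0.7]
grip_width: 0.691
grip_force: 0.0
```

>>> {"name": "move_arm", "arguments": {"slide": [[0, 0, 0], [0, 0, 0], [0, 0, 0], [0, 0, 0], [0, 0, 0], [0, 0, 0]], "roll": [0, 0, 0, 0, 0, 0], "gripper": 2.5, "squeeze": 20}}

```text
time: 2.5
position: [0.4026, -0.3365, 0.0304]
tool_rot: [3.113, 0.424, -0.0]
ft_force: [0.6, -0.1, -0.8]
grip_width: 0.305
grip_force: 0.0
```

```bash
python3 - <<'E'
from h import *
snap("wrist","pics/w3.png")
s=monitor.get_state();print(s["time"],s["position"],s["joint_positions"],s["grip_width"],s["grip_force"])
E
```

```text
2.55 [ 0.40264318 -0.33652298  0.03032119] [ 0.9518547   0.21053152 -0.33633693  1.9274328   0.08129635  1.01666099
 -0.72036784] 0.2996489764057051 0.0
```

View pics/w3.png

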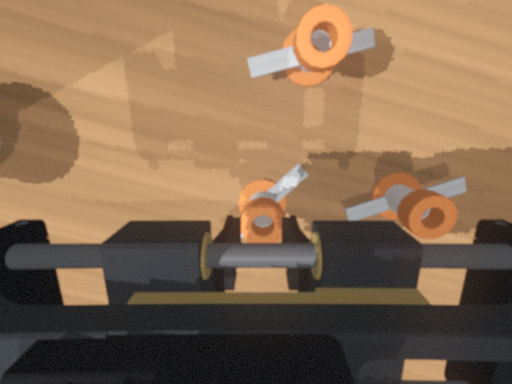

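The wrist view shows the spool still upright, with its bore at (263,222). The fingers have closed to 26 mm without touching it, so I'll measure the offset.

```bash
python3 - <<'E'
from h import *
s=monitor.get_state();R=Ro.from_rotvec(s["tool_rot"]).as_matrix();p=s["position"]
for px,z in (((263,222),.055),((264,205),.055),((263,190),.004),((433,215),.055),((325,38),.055)):
    x=onz("wrist",[px],z)[0];print(px,x.round(4),tool([x[0],x[1],p[2]]))
print("tcp,grasp px",proj("wrist",[p,p-R[:,2]*.019]), s["ft_force"], s["grip_width"],s["grip_force"],s["time"])
a,_=snap("scene","pics/s4.png")
cv2.imwrite("pics/s4c.png",cv2.resize(a[90:190,120:260],(784,560),interpolation=cv2.INTER_CUBIC))
E
```

```text
(263, 222) [ 0.4039 -0.3373  0.055 ] [ 0.1   0.11 -0.  ]
(264, 205) [ 0.4163 -0.3346  0.055 ] [ 1.37  0.18 -0.  ]
(263, 190) [ 0.413  -0.3352  0.004 ] [ 1.04  0.15 -0.  ]
(433, 215) [ 0.4409 -0.45    0.055 ] [ 0.65 11.96 -0.  ]
(325, 38) [ 0.5255 -0.3411  0.055 ] [11.72  3.72 -0.  ]
tcp,grasp px [[261.36608285 211.32705779]
 [261.42327799 220.32159886]] [-0.12814927  0.43840526 -0.19869376] 0.2996489764057051 0.0 2.55
```

View pics/s4c.png

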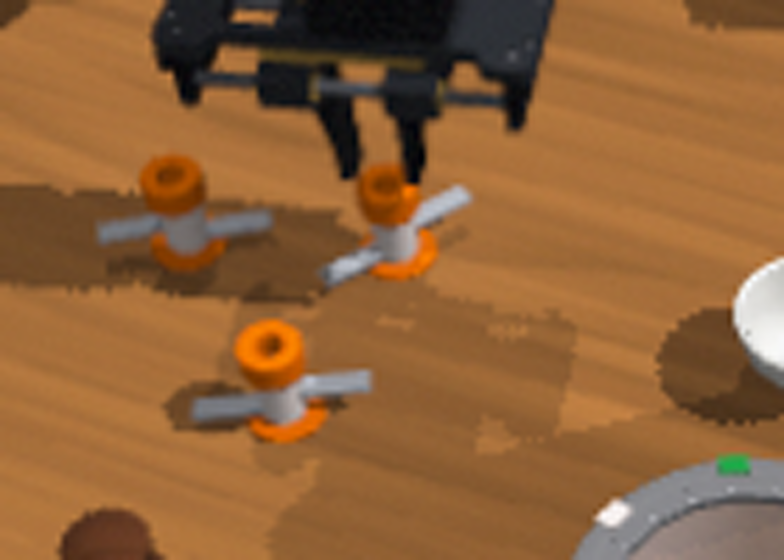

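```bash
python3 - <<'E'
from h import *
s=monitor.get_state();R=Ro.from_rotvec(s["tool_rot"]).as_matrix();p=s["position"]
for n in("scene","side"):
  for dz in (0,.019,.04): print(n,dz,proj(n,[p+R[:,1]*k*.013-R[:,2]*dz for k in(-1,1)]).round(1).tolist())
b,_=snap("side","pics/d4.png")
c=cv2.imread("pics/s4.png")
r=lambda i:cv2.resize(i,(400,600),interpolation=cv2.INTER_CUBIC)
cv2.imwrite("pics/c5.png",np.hstack([r(c[95:155,170:210]),r(b[90:165,290:340])]))
E
```

```text
scene 0 [[194.0, 128.8], [185.7, 128.1]]
scene 0.019 [[193.2, 124.5], [184.8, 123.8]]
scene 0.04 [[192.4, 119.5], [183.9, 118.8]]
side 0 [[316.1, 147.5], [314.1, 142.2]]
side 0.019 [[316.7, 143.1], [314.7, 137.8]]
side 0.04 [[317.5, 138.1], [315.4, 132.8]]
```

View pics/c5.png

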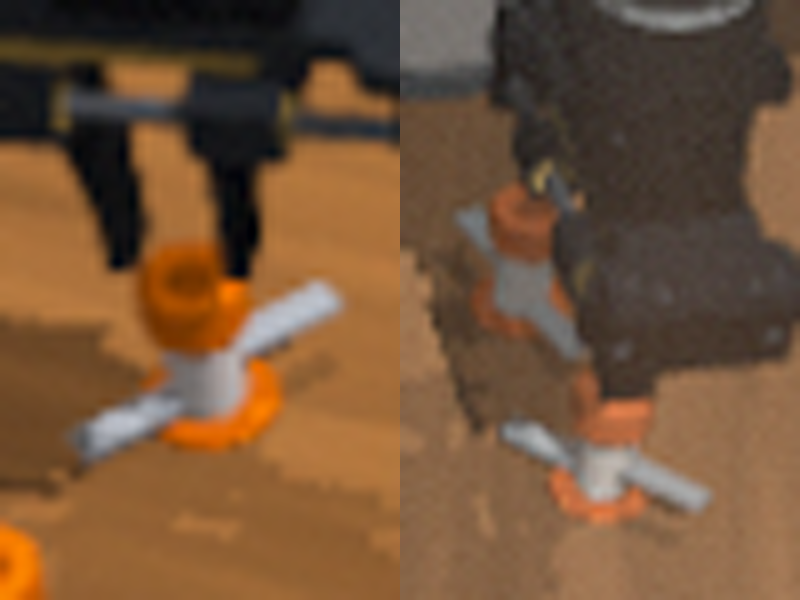

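The fingertips look to be at the collar's top edge, so they closed just above it. When the fingers are partly open, the tips evidently sit higher than the shut-finger TCP. I'll open, go lower and grip again.

>>> {"name": "move_arm", "arguments": {"slide": [[0, 0, 0], [0, 0, 0], [0, 0, 0], [0, 0, 0.4], [0, 0, 0.8], [0, 0, 1.2], [0, 0, 1.4], [0, 0, 1.4]], "roll": [0, 0, 0, 0, 0, 0, 0, 0], "gripper": 6}}

```text
time: 3.45
position: [0.4023, -0.3363, 0.0158]
tool_rot: [-3.112, -0.424, 0.001]
ft_force: [-0.4, 1.6, 0.4]
grip_width: 0.684
grip_force: 0.0
```

>>> {"name": "move_arm", "arguments": {"slide": [[0, 0, 0], [0, 0, 0], [0, 0, 0], [0, 0, 0], [0, 0, 0], [0, 0, 0]], "roll": [0, 0, 0, 0, 0, 0], "gripper": 2.8, "squeeze": 20}}

```text
time: 4.05
position: [0.4028, -0.3368, 0.0165]
tool_rot: [3.112, 0.424, 0.0]
ft_force: [-0.3, -0.0, 0.2]
grip_width: 0.361
grip_force: 20.0
```

>>> {"name": "move_arm", "arguments": {"slide": [[0, 0, -4], [0, 0, -8], [0, 0, -13], [0, 0, -18], [0, 0, -18]], "roll": [0, 0, 0, 0, 0]}}

```text
time: 4.55
position: [0.4064, -0.3392, 0.2042]
tool_rot: [3.102, 0.423, 0.014]
ft_force: [0.1, 0.3, -1.2]
grip_width: 0.356
grip_force: 20.0
```

>>> {"name": "move_arm", "arguments": {"slide": [[5, -5, 0], [9, -10, 0], [12, -14, 0], [16, -18, 0], [20.9, -22.8, 0], [20.9, -22.8, 0], [20.9, -22.8, 0], [20.9, -22.8, 0], [20.9, -22.8, 0]], "roll": [0, 0, 0, 0, 0, 0, 0, 0, 0]}}

```text
time: 5.45
position: [0.5423, -0.0625, 0.1957]
tool_rot: [3.112, 0.422, -0.002]
ft_force: [-0.4, -0.0, -0.5]
grip_width: 0.357
grip_force: 20.0
```

```bash
cat > marks.py <<'E'
from h import *
import sys
fn=sys.argv[1]; s=monitor.get_state(); im,cal=snap("wrist",fn); h=cv2.cvtColor(im,cv2.COLOR_BGR2HSV)
for lab,lo,hi,z in (("green",(45,100,60),(85,255,255),.145),("redA",(0,150,100),(3,255,255),.145),("redB",(172,150,100),(180,255,255),.145),("orange",(4,140,120),(14,255,255),.05)):
    m=cv2.inRange(h,lo,hi);k,l,st,ce=cv2.connectedComponentsWithStats(m)
    for i in range(1,k):
        if st[i,4]>=15: print(lab,st[i],ce[i].round(1),onz("wrist",[ce[i]],z,cal)[0].round(4))
print(s["time"],s["position"],s["grip_width"],s["grip_force"],s["joint_positions"])
E
python3 marks.py pics/w6.png
```

```text
green [269 162  11   7  42] [274.  165.6] [ 0.5722 -0.0668  0.145 ]
redA [ 402   88   46   40 1407] [424.5 107.4] [ 0.6584 -0.1817  0.145 ]
redA [220 156  12  10  59] [225.7 161.2] [ 0.5641 -0.0214  0.145 ]
orange [418  87  26   6  31] [431.3  88.8] [ 0.6974 -0.2331  0.05  ]
orange [416 114  30  15  44] [432.3 123.2] [ 0.6608 -0.2521  0.05  ]
orange [  0 153  18  46 313] [  4.7 178.2] [0.4463 0.2589 0.05  ]
orange [ 47 180  25  10  96] [ 61.9 183.7] [0.4582 0.1883 0.05  ]
orange [ 237  183   51   60 1918] [259.5 216.5] [ 0.4826 -0.0767  0.05  ]
orange [414 209  28  17 199] [425.8 215.7] [ 0.545  -0.2971  0.05  ]
orange [432 223  32  21 547] [448.  233.9] [ 0.5283 -0.3381  0.05  ]
orange [453 275  12  13  88] [459.3 281.5] [ 0.4629 -0.3873  0.05  ]
5.45 [ 0.54234103 -0.06249024  0.19565804] 0.35738290179666665 19.996819691732526 [ 0.63030472  0.13620692 -0.6149728   1.67723391  0.08120378  1.35503974
 -1.29903101]
```

View pics/w6.png

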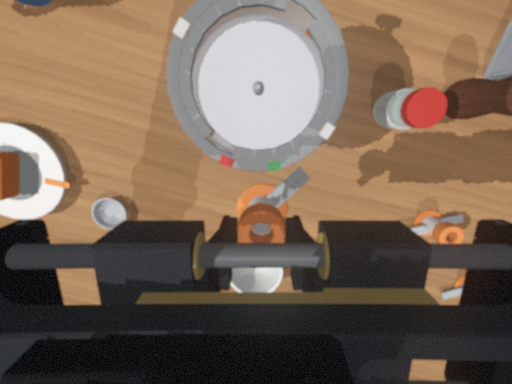

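The wrist view shows the spool held upright, with its bore at (262,228). The spindle tip is at (258,87), the white marks at (181,28) and (327,131), green at (274,166), and the lid at the left edge (10,175).

```bash
python3 - <<'E'
from h import *
im=cv2.imread("pics/w6.png");h=cv2.cvtColor(im,cv2.COLOR_BGR2HSV)
def c(lo,hi,x0,y0,x1,y1):
    m=cv2.inRange(h[y0:y1,x0:x1],lo,hi);M=cv2.moments(m,True);return M["m10"]/M["m00"]+x0,M["m01"]/M["m00"]+y0,M["m00"]
w=[c((0,0,200),(180,60,255),*b) for b in((170,15,193,42),(316,118,338,143))]
sp=c((0,0,0),(180,255,165),250,79,268,97)
g=cv2.cvtColor(im,cv2.COLOR_BGR2GRAY);print(g[78:98:2,250:268:2])
print(w,sp)
W=onz("wrist",[w[0][:2],w[1][:2]],.145);print(W,W.mean(0),np.linalg.norm(W[0]-W[1]),np.degrees(np.arctan2(*(W[0]-W[1])[1::-1])))
print("spindle",onz("wrist",[(258,87)],.111))
s=monitor.get_state()
S=onz("wrist",[(262,228)],s["position"][2]-.0165+.055)[0];print("bore",S,tool([S[0],S[1],.1957]))
# red/green directions
ctr=W.mean(0)
for p in((.5722,-.0668),(.5641,-.0214)): d=np.array(p)-ctr[:2];print(np.hypot(*d),np.degrees(np.arctan2(d[1],d[0])))
E
```

```text
[[215 216 216 217 217 218 217 216 217]
 [215 218 217 206 200 208 215 215 216]
 [216 215 192 164 149 155 191 215 216]
 [216 207 176 171 166 137 149 206 216]
 [215 199 178 185 186 153 128 195 218]
 [218 201 176 180 177 143 126 194 217]
 [217 206 172 158 144 124 130 199 216]
 [215 214 176 138 129 118 158 211 216]
 [217 218 202 167 141 154 200 216 217]
 [216 216 217 211 209 210 217 216 218]]
[(180.4262295081967, 27.256830601092894, 183.0), (326.55384615384617, 130.54615384615386, 130.0)] (259.35714285714283, 88.65714285714286, 70.0)
[[ 0.6630809   0.03956216  0.145     ]
 [ 0.61630687 -0.10522305  0.145     ]] [ 0.63969389 -0.03283045  0.145     ] 0.15215310984663843 72.09653067608178
spindle [[ 0.63887742 -0.03336988  0.111     ]]
bore [ 0.54478009 -0.06283239  0.23425595] [0.25 0.03 0.01]
0.07556027738978692 -153.2839684885939
0.07645319454020083 171.40152283999834
```

```bash
python3 - <<'E'
from h import *
im=cv2.imread("pics/w6.png");h=cv2.cvtColor(im,cv2.COLOR_BGR2HSV)
print(h[200:246:3,262].tolist());print(h[228,236:290:3].tolist())
c=im[180:250,225:300];cv2.imwrite("pics/w6c.png",cv2.resize(c,(600,560),interpolation=cv2.INTER_CUBIC))
E
```

```text
[[12, 19, 137], [9, 90, 130], [12, 152, 131], [11, 154, 131], [12, 161, 171], [11, 163, 149], [11, 160, 150], [11, 156, 149], [6, 29, 131], [8, 22, 128], [11, 22, 127], [13, 25, 141], [10, 143, 127], [11, 155, 127], [12, 140, 109], [20, 10, 76]]
[[8, 135, 87], [12, 161, 177], [12, 158, 182], [12, 158, 184], [13, 163, 183], [9, 87, 146], [6, 20, 126], [15, 19, 131], [12, 20, 126], [9, 20, 128], [11, 22, 128], [14, 29, 131], [11, 142, 174], [12, 157, 185], [12, 157, 184], [12, 159, 157], [11, 153, 133], [5, 97, 58]]
```

View pics/w6c.png

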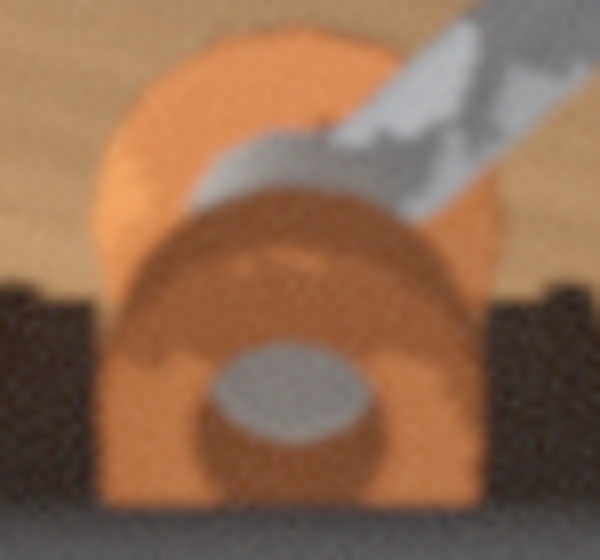

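The crop shows that the bright disc is the far end of the bore, seen through it. The top bore circle is centred near (261,234), so the spool sits about 1.8 mm behind the TCP along tool x. Moving above the spindle.

>>> {"name": "move_arm", "arguments": {"slide": [[4, -0.1, 0], [8, -0.2, 0], [10.3, -0.24, 0], [10.3, -0.24, 0], [10.3, -0.24, 0], [10.3, -0.24, 0], [10.3, -0.24, 0]], "roll": [0, 0, 0, 0, 0, 0, 0]}}

```text
time: 6.2
position: [0.6409, -0.0326, 0.1966]
tool_rot: [3.112, 0.421, -0.0]
ft_force: [0.2, 0.3, -0.3]
grip_width: 0.361
grip_force: 20.0
```

```bash
python3 - <<'E'
from h import *
print(tool([.6408,-.0326,.0905]))
a,_=snap("scene","pics/s7.png");b,_=snap("side","pics/d7.png")
# collar in scene/side at expected height
s=monitor.get_state();print(s["time"],s["position"])
p=s["position"];ax=np.array([.6391,-.0331])
for n,im in(("scene",a),("side",b)):
    h=cv2.cvtColor(im,cv2.COLOR_BGR2HSV);m=cv2.inRange(h,(3,150,60),(16,255,255))
    e=proj(n,[[*ax,p[2]-.0165+z] for z in(0,.002,.046,.055)]);print(n,e.round(1).tolist())
    x0,y0=(e.min(0)-[16,14]).astype(int);x1,y1=(e.max(0)+[16,14]).astype(int)
    mm=m[y0:y1,x0:x1]
    for r in range(mm.shape[0]):
        q=np.flatnonzero(mm[r])
        if len(q):print(r+y0,q[0]+x0,q[-1]+x0,len(q),end=" | ")
    print()
E
```

```text
[-1.000e-02 -1.000e-02  1.061e+01]
6.3 [ 0.64118678 -0.03198499  0.19682453]
scene [[253.8, 189.7], [253.8, 189.2], [254.1, 177.4], [254.2, 174.8]]
164 248 252 5 | 165 248 261 14 | 166 248 261 14 | 167 237 261 18 | 168 237 261 18 | 169 237 261 18 | 170 237 269 21 | 171 237 269 22 | 172 237 269 21 | 173 237 261 19 | 174 237 261 17 | 175 247 261 15 | 176 247 261 15 | 177 247 261 11 | 178 247 261 14 | 179 247 261 15 | 180 247 261 15 | 181 247 261 15 | 182 248 260 13 | 183 247 259 13 | 184 246 261 16 | 185 245 261 13 | 186 245 262 8 | 187 244 262 9 | 188 244 262 6 | 189 244 263 6 | 190 259 263 5 | 191 258 262 5 | 192 257 262 6 | 193 250 261 12 | 194 248 260 13 | 195 248 259 12 | 196 249 258 10 | 197 252 255 4 | 
side [[227.1, 171.3], [227.0, 170.7], [226.4, 158.3], [226.3, 155.6]]
158 232 232 1 | 159 221 232 3 | 160 221 232 3 | 161 221 232 3 | 162 222 231 10 | 163 223 229 7 | 164 226 226 1 | 168 220 221 2 | 169 219 222 4 | 170 219 222 4 | 171 220 231 4 | 172 210 233 9 | 173 210 233 16 | 174 210 232 13 | 175 224 229 6 |
```

>>> {"name": "move_arm", "arguments": {"slide": [[0, 0, 2.5], [0, 0, 5], [0, 0, 6.2], [0, 0, 6.8], [0, 0, 7.2], [0, 0, 7.6], [0, 0, 8], [0, 0, 8]], "roll": [0, 0, 0, 0, 0, 0, 0, 0]}}

```text
time: 7.1
position: [0.6416, -0.0311, 0.1163]
tool_rot: [3.113, 0.424, -0.0]
ft_force: [-0.6, 0.3, -0.3]
grip_width: 0.358
grip_force: 20.0
```

No contact force, and the underside is 11 mm below the spindle tip. Going on down.

>>> {"name": "move_arm", "arguments": {"slide": [[0, 0, 0.6], [0, 0, 1.2], [0, 0, 1.8], [0, 0, 2.2], [0, 0, 2.5], [0, 0, 2.5]], "roll": [0, 0, 0, 0, 0, 0]}}

```text
time: 7.7
position: [0.6415, -0.0312, 0.091]
tool_rot: [3.113, 0.424, -0.001]
ft_force: [0.8, -0.2, -1.0]
grip_width: 0.359
grip_force: 20.0
```

>>> {"name": "move_arm", "arguments": {"slide": [[0, 0, 0.15], [0, 0, 0.3], [0, 0, 0.3]], "roll": [0, 0, 0]}}

```text
time: 8.0
position: [0.6426, -0.0312, 0.0904]
tool_rot: [3.112, 0.424, 0.003]
ft_force: [-1.3, -0.5, 7.1]
grip_width: 0.362
grip_force: 20.0
```

>>> {"name": "move_arm", "arguments": {"slide": [[0, 0, 0], [0, 0, 0], [0, 0, 0], [0, 0, 0], [0, 0, 0], [0, 0, 0]], "roll": [0, 0, 0, 0, 0, 0], "gripper": 5.2}}

```text
time: 8.6
position: [0.6416, -0.0311, 0.0882]
tool_rot: [-3.113, -0.424, 0.0]
ft_force: [-0.5, -0.0, 0.1]
grip_width: 0.594
grip_force: 0.0
```

The floor contact gave 7 N, and the spool is now released. Lifting clear and moving to look at the lid.

>>> {"name": "move_arm", "arguments": {"slide": [[0, 0, -2], [0, 0, -5], [0, 0, -9], [0, 0, -13], [0, 0, -13]], "roll": [0, 0, 0, 0, 0]}}

```text
time: 9.1
position: [0.6452, -0.0305, 0.2252]
tool_rot: [3.111, 0.424, 0.017]
ft_force: [0.1, 0.6, 0.4]
grip_width: 0.601
grip_force: 0.0
```

>>> {"name": "move_arm", "arguments": {"slide": [[-2, -4, 0], [-4, -8, 0], [-6, -12, 0], [-8, -16, 0], [-10, -20, 0], [-12, -24, 0], [-14, -28, 0], [-17.5, -36.3, 0], [-17.5, -36.3, 0], [-17.5, -36.3, 0], [-17.5, -36.3, 0], [-17.5, -36.3, 0], [-17.5, -36.3, 0]], "roll": [0.03, 0.06, 0.09, 0.12, 0.15, 0.18, 0.21, 0.24, 0.27, 0.27, 0.27, 0.27, 0.27]}}

```text
time: 10.4
position: [0.3768, 0.2705, 0.218]
tool_rot: [-3.142, 0.003, 0.001]
ft_force: [0.6, -0.0, -0.1]
grip_width: 0.599
grip_force: 0.0
```

```bash
python3 - <<'E'
from h import *
s=monitor.get_state();print(s["time"],s["position"],s["tool_rot"],s["joint_positions"])
w,cal=snap("wrist","pics/w8.png");a,_=snap("scene","pics/s8.png");b,_=snap("side","pics/d8.png")
h=cv2.cvtColor(w,cv2.COLOR_BGR2HSV)
m=cv2.inRange(h,(3,145,90),(14,255,255));k,l,st,ce=cv2.connectedComponentsWithStats(m)
for i in range(1,k):
    if st[i,4]>15: print(st[i],ce[i].round(1),h[l==i].mean(0).round(),onz("wrist",[ce[i]],.015,cal)[0].round(4),onz("wrist",[ce[i]],.048,cal)[0].round(4))
ax=[.6392,-.0331]
for n,im in(("scene",a),("side",b)):
    e=proj(n,[[*ax,z] for z in(.129,.12,.074)]);print(n,e.round(1).tolist())
    hh=cv2.cvtColor(im,cv2.COLOR_BGR2HSV);mm=cv2.inRange(hh,(3,150,60),(16,255,255));x0,y0=(e.min(0)-[25,22]).astype(int);x1,y1=(e.max(0)+[25,22]).astype(int)
    k,l,st,ce=cv2.connectedComponentsWithStats(mm[y0:y1,x0:x1])
    for i in range(1,k):
        if st[i,4]>5: print(st[i]+[x0,y0,0,0,0],ce[i]+[x0,y0])
E
```

```text
10.4 [0.37681156 0.27054491 0.21801453] [-3.14157967e+00  2.96956427e-03  1.12756996e-03] [ 0.28748529 -0.0974424  -0.89543404  1.81260116 -0.07767587  1.39114484
 -2.16436292]
scene [[253.5, 202.2], [253.4, 204.2], [253.1, 214.3]]
[245 198  17  23 236] [253.92372881 208.1059322 ]
side [[227.8, 184.9], [227.9, 187.2], [228.5, 198.6]]
[209 172   3   3   6] [210.16666667 172.83333333]
[222 181  12  12 116] [227.22413793 186.5862069 ]
```

```bash
python3 - <<'E'
from h import *
w=cv2.imread("pics/w8.png");h=cv2.cvtColor(w,cv2.COLOR_BGR2HSV)
e=proj("wrist",[[.4413,.275,.048],[.4413,.215,.015],[.4413,.345,.015],[.41,.275,.048],[.47,.275,.048]]);print(e.round(0).tolist())
for x,y in e.astype(int):
    if 0<x<512 and 0<y<384: print(x,y,np.median(h[y-3:y+4,x-3:x+4].reshape(-1,3),0),np.median(h[y-13:y+14,x-13:x+14].reshape(-1,3),0))
m=cv2.inRange(h,(0,165,60),(14,255,255))
for S in(125,140,155,170,185):
    m=cv2.inRange(h,(2,S,60),(14,255,255));k,l,st,ce=cv2.connectedComponentsWithStats(m)
    print(S,[(st[i].tolist(),ce[i].round().tolist()) for i in range(1,k) if st[i,4]>60])
E
```

```text
[[258.0, 122.0], [299.0, 122.0], [211.0, 122.0], [258.0, 146.0], [258.0, 100.0]]
258 122 [ 12. 131. 229.] [ 12. 125. 218.]
299 121 [ 12. 130. 229.] [ 12.  26. 230.]
210 121 [ 13.  91. 249.] [ 14.  94. 249.]
258 145 [ 11. 109. 210.] [ 12.  10. 227.]
258 99 [ 12. 109. 193.] [ 12.  17. 223.]
125 [([249, 100, 15, 45, 607], [256.0, 122.0]), ([289, 116, 22, 9, 100], [302.0, 120.0]), ([203, 121, 22, 7, 80], [212.0, 124.0])]
140 []
155 []
170 []
185 []
```

```bash
cat > lid.py <<'E'
from h import *
import sys
def lid(fn,z0):
    s=monitor.get_state();w,cal=snap("wrist",fn);h=cv2.cvtColor(w,cv2.COLOR_BGR2HSV)
    measure(h,cal,z0,s)
def measure(h,cal,z0,s):
    m=cv2.inRange(h,(2,95,120),(13,255,255))&~cv2.inRange(h,(13,0,0),(13,112,255));m[205:]=0
    k,l,st,ce=cv2.connectedComponentsWithStats(m)
    big=[i for i in range(1,k) if st[i,4]>50];big.sort(key=lambda i:-st[i,4])
    P=[]
    for j,i in enumerate(big[:5]):
        pts=np.argwhere(l==i)[:,::-1].astype(np.float32)
        X=onz("wrist",pts,z0+(.048 if j==0 else .018),cal)[:,:2]
        r=cv2.minAreaRect((X*1000).astype(np.float32));P.append(X.mean(0))
        print(st[i],ce[i].round(1),"rect",np.round(r[0],1),np.round(r[1],1),round(r[2],2))
    d=cv2.inRange(h,(0,0,170),(180,60,255));d[205:]=0
    k,l,st,ce=cv2.connectedComponentsWithStats(d);i=1+np.argmax(st[1:,4])
    c=max(cv2.findContours((l==i).astype(np.uint8),cv2.RETR_EXTERNAL,cv2.CHAIN_APPROX_NONE)[0],key=len)
    hull=cv2.convexHull(c);X=onz("wrist",hull[:,0].astype(float),z0+.018,cal)[:,:2]
    e=cv2.fitEllipse((X*1000).astype(np.float32));print("disc",st[i],np.round(e[0],1),np.round(e[1],1))
    print(s["time"],s["position"],s["tool_rot"])
E
python3 - <<'E'
from lid import *
w=cv2.imread("pics/w8.png");s=monitor.get_state();measure(cv2.cvtColor(w,cv2.COLOR_BGR2HSV),cams.get_calibration("wrist"),0,s)
E
```

```text
[248  99  17  47 727] [256.2 121.9] rect [441.1 277.8] [60.4 21.2] 2.01
[288 116  24  10 139] [300.9 120.6] rect [443.2 215.3] [33.6 12.6] 89.84
[203 120  23   8 110] [212.9 123.6] rect [439.1 340. ] [ 9.9 32.3] 0.06
disc [ 208   69   97  102 5540] [440.9 278.1] [141.5 141.8]
10.55 [0.3764993  0.27108621 0.2181321 ] [-3.14143891e+00  1.59764459e-03  9.85457814e-04]
```

The lid stands on the worktop centred at (0.441, 0.278), yaw +1.9°, and the disc and bar sizes match. Going down to it.

>>> {"name": "move_arm", "arguments": {"slide": [[3, -0.3, 4], [6.45, -0.7, 8], [6.45, -0.7, 12], [6.45, -0.7, 15], [6.45, -0.7, 17], [6.45, -0.7, 18.5], [6.45, -0.7, 19.3], [6.45, -0.7, 19.3], [6.45, -0.7, 19.3]], "roll": [-0.02, -0.033, -0.033, -0.033, -0.033, -0.033, -0.033, -0.033, -0.033]}}

```text
time: 11.45
position: [0.4412, 0.2793, 0.0262]
tool_rot: [-3.141, -0.053, -0.002]
ft_force: [-0.5, 0.7, 0.6]
grip_width: 0.6
grip_force: 0.0
```

>>> {"name": "move_arm", "arguments": {"slide": [[0, 0, 0.3], [0, 0, 0.6], [0, 0, 0.9], [0, 0, 0.9]], "roll": [0, 0, 0, 0]}}

```text
time: 11.85
position: [0.4402, 0.2786, 0.016]
tool_rot: [3.141, 0.053, -0.001]
ft_force: [-0.6, -0.7, -0.1]
grip_width: 0.598
grip_force: 0.0
```

>>> {"name": "move_arm", "arguments": {"slide": [[0, 0, 0.3], [0, 0, 0.6], [0, 0, 0.8], [0, 0, 0.8]], "roll": [0, 0, 0, 0]}}

```text
time: 12.25
position: [0.4401, 0.2788, 0.0079]
tool_rot: [3.141, 0.053, -0.001]
ft_force: [0.3, 0.4, 0.5]
grip_width: 0.599
grip_force: 0.0
```

>>> {"name": "move_arm", "arguments": {"slide": [[0, 0, 0], [0, 0, 0], [0, 0, 0], [0, 0, 0], [0, 0, 0], [0, 0, 0], [0, 0, 0], [0, 0, 0]], "roll": [0, 0, 0, 0, 0, 0, 0, 0], "gripper": 1.5, "squeeze": 30}}

```text
time: 13.05
position: [0.4405, 0.2787, 0.0084]
tool_rot: [3.141, 0.053, 0.0]
ft_force: [0.2, -0.4, 0.6]
grip_width: 0.241
grip_force: 30.0
```

Gripped at 21 mm, as expected. Raising the squeeze and lifting.

>>> {"name": "move_arm", "arguments": {"slide": [[0, 0, 0], [0, 0, 0], [0, 0, -2], [0, 0, -5], [0, 0, -9], [0, 0, -13], [0, 0, -17], [0, 0, -18.5], [0, 0, -18.5]], "roll": [0, 0, 0, 0, 0, 0, 0, 0, 0], "squeeze": 50}}

```text
time: 13.95
position: [0.4416, 0.2799, 0.1951]
tool_rot: [-3.14, -0.053, -0.006]
ft_force: [0.3, 0.1, -0.6]
grip_width: 0.232
grip_force: 50.0
```

```bash
python3 - <<'E'
from lid import *
p=monitor.get_state()["position"];z=p[2]-.0084;print(proj("wrist",[[*p[:2],z+.048],[p[0]+.07,p[1],z+.018],[p[0],p[1]+.07,z+.018]]))
lid("pics/w9.png",z)
h=cv2.cvtColor(cv2.imread("pics/w9.png"),cv2.COLOR_BGR2HSV);print(h[60:250:10,256].tolist());
E
```

```text
[[261.59958481 231.82052843]
 [265.01751751 120.81271252]
 [169.48862769 212.57436764]]
[245 177  33  28 879] [261.2 191. ] rect [469.5 281.3] [17.6 20.4] 1.96
disc [ 169  120  134   85 5815] [480.5 302.3] [ 50.4 104.2]
13.95 [0.44161986 0.27992786 0.19509744] [-3.13976824 -0.05300888 -0.00628536]
[[16, 113, 174], [15, 111, 177], [15, 112, 177], [15, 106, 183], [15, 104, 171], [15, 103, 173], [13, 40, 189], [15, 9, 237], [13, 8, 236], [11, 9, 237], [13, 10, 236], [15, 3, 160], [10, 119, 143], [10, 131, 166], [11, 139, 165], [11, 145, 169], [11, 146, 164], [11, 154, 174], [12, 148, 198]]
```

```bash
cat > arc.py <<'E'
from h import *
from scipy.optimize import least_squares
def arc(im,cal,p,zoff=.0084):
    z=p[2]-zoff+.018;h=cv2.cvtColor(im,cv2.COLOR_BGR2HSV)
    Q=[]
    g=cv2.inRange(h,(0,0,90),(180,70,255))
    for x in range(195,330,3):
        r=np.flatnonzero((g[1:206,x]>0)&(g[0:205,x]==0))
        for y in r[:1]: Q.append((x,y+.5))
    X=onz("wrist",Q,z,cal)[:,:2]
    f=least_squares(lambda c:np.hypot(*(X-c).T)-.070,p[:2],loss="soft_l1",f_scale=.001)
    d=np.hypot(*(X-f.x).T)-.070
    print("lid centre",f.x,"resid mm",np.round(np.median(abs(d))*1e3,2),len(X)); return f.x
E
python3 - <<'E'
from arc import *
s=monitor.get_state();cal=cams.get_calibration("wrist");im=cv2.imread("pics/w9.png")
c=arc(im,cal,s["position"]);R=Ro.from_rotvec(s["tool_rot"]).as_matrix()
print(s["position"],"offset tool cm",R.T@np.r_[c-s["position"][:2],0]*100)
yaw=np.degrees(np.arctan2(R[1,0],R[0,0]));print(yaw)
E
```

```text
lid centre [0.44143682 0.27990716] resid mm 0.13 45
[0.44051652 0.27898969 0.19303549] offset tool cm [ 9.50683794e-02 -8.85954551e-02  5.78028347e-05]
1.9302934471595052
```

>>> {"name": "move_arm", "arguments": {"slide": [[2, 3.5, 0], [4, 7, 0], [6.2, 10.5, 0], [8.2, 14, 0], [10.2, 17.5, 0], [12.3, 21, 0], [14.3, 24.5, 0], [16.4, 28, 0], [18, 31, 0], [18.7, 31.9, 0], [18.7, 31.9, 0], [18.7, 31.9, 0], [18.7, 31.9, 0], [18.7, 31.9, 0]], "roll": [0.03, 0.07, 0.11, 0.15, 0.19, 0.23, 0.27, 0.31, 0.351, 0.351, 0.351, 0.351, 0.351, 0.351]}}

```text
time: 15.4
position: [0.6376, -0.0316, 0.1935]
tool_rot: [-3.103, 0.492, 0.0]
ft_force: [1.7, -0.2, -1.1]
grip_width: 0.232
grip_force: 50.0
```

```bash
cat > chk.py <<'E'
from arc import *
def chk(fn,tgt=(.6392,-.0331)):
    s=monitor.get_state();im,cal=snap("wrist",fn);c=arc(im,cal,s["position"])
    R=Ro.from_rotvec(s["tool_rot"]).as_matrix();print(s["position"],"yaw",np.degrees(np.arctan2(R[1,0],R[0,0])),"lid->tgt tool cm",(R.T@np.r_[np.array(tgt)-c,0]*100).round(2))
    print("TCP->lid",(R.T@np.r_[c-s["position"][:2],0]*100).round(2),s["time"])
    h=cv2.cvtColor(im,cv2.COLOR_BGR2HSV)
    for lab,lo,hi in(("g",(45,100,60),(85,255,255)),("r",(0,170,100),(3,255,255))):
        k,l,st,ce=cv2.connectedComponentsWithStats(cv2.inRange(h,lo,hi))
        for i in range(1,k):
            if 10<st[i,4]<300: print(lab,st[i],onz("wrist",[ce[i]],.145,cal)[0].round(4))
E
python3 -c "
from chk import *
chk('pics/w10.png')"
```

```text
lid centre [ 0.64634395 -0.03421067] resid mm 1.18 45
[ 0.63756572 -0.03159517  0.19347702] yaw -18.00411932817105 lid->tgt tool cm [-0.71  0.12  0.  ]
TCP->lid [ 0.92 -0.02 -0.  ] 15.4
r [399  84  16  10  27] [ 0.6891 -0.1819  0.145 ]
r [414  85  19  18  67] [ 0.6817 -0.1952  0.145 ]
```

>>> {"name": "move_arm", "arguments": {"slide": [[0.1, 0.2, 1], [0.1, 0.2, 2], [0.1, 0.2, 2.5], [0.1, 0.2, 2.5], [0.1, 0.2, 2.5]], "roll": [0.003, 0.003, 0.003, 0.003, 0.003]}}

```text
time: 15.95
position: [0.6383, -0.0358, 0.1681]
tool_rot: [-3.101, 0.501, 0.001]
ft_force: [0.1, -0.6, -0.2]
grip_width: 0.229
grip_force: 50.0
```

```bash
python3 - <<'E'
from h import *
s=monitor.get_state();p=s["position"];print(s["time"],p,s["ft_force"],Ro.from_rotvec(s["tool_rot"]).as_euler("zyx",True))
im,cal=snap("wrist","pics/w11.png");h=cv2.cvtColor(im,cv2.COLOR_BGR2HSV)
# column profiles along image for plate edge
z=p[2]-.0084+.018
for a in (-40,-20,0,20,40):
    th=np.radians(a-18.2);rr=np.arange(.056,.084,.002)
    X=np.c_[p[0]+rr*np.cos(th),p[1]+rr*np.sin(th),np.full(len(rr),z)]
    q=proj("wrist",X,cal).round().astype(int);print(a,[(int(h[y,x,2]),int(h[y,x,1])) if 0<=y<384 and 0<=x<512 else None for x,y in q])
print(rr)
for n in("scene","side"):
    a,_=snap(n,f"pics/{n}11.png");print(n,proj(n,[[*p[:2],z]]).round(1))
E
```

```text
15.95 [ 0.63834779 -0.03583854  0.16807404] [ 0.13342908 -0.60758265 -0.17714715] [ 1.83519664e+01 -2.19393529e-02 -1.79995610e+02]
-40 [(174, 10), (174, 10), (172, 10), (174, 10), (174, 10), (174, 12), (172, 10), (142, 2), (132, 6), (143, 96), (147, 108), (151, 110), (152, 109), (149, 108), (150, 110)]
-20 [(205, 9), (194, 11), (175, 9), (176, 10), (176, 12), (174, 10), (175, 9), (147, 10), (110, 9), (113, 9), (122, 48), (156, 106), (158, 105), (157, 106), (149, 113)]
0 [(178, 10), (178, 10), (179, 11), (176, 12), (177, 13), (176, 10), (177, 10), (171, 12), (117, 11), (114, 2), (119, 9), (128, 16), (137, 71), (137, 101), (136, 105)]
20 [(244, 8), (244, 7), (243, 7), (245, 8), (243, 7), (245, 8), (243, 8), (211, 10), (165, 3), (166, 3), (164, 0), (162, 3), (189, 98), (195, 103), (194, 104)]
40 [(244, 7), (244, 7), (244, 8), (245, 7), (244, 8), (244, 7), (244, 7), (234, 8), (184, 87), (185, 88), (186, 92), (181, 75), (189, 101), (191, 99), (191, 100)]
[0.056 0.058 0.06  0.062 0.064 0.066 0.068 0.07  0.072 0.074 0.076 0.078
 0.08  0.082 0.084]
scene [[252.8 189.7]]
side [[227.6 171.3]]
```

```bash
python3 - <<'E'
from h import *
P=[]
for i in range(8):
    cams.get_image("wrist");P.append(monitor.get_state()["position"])
P=np.array(P);print(P.round(4),P.mean(0),P.std(0))
E
```

```text
[[ 0.6387 -0.0358  0.1688]
 [ 0.6387 -0.0357  0.1687]
 [ 0.6387 -0.0358  0.1687]
 [ 0.6386 -0.0357  0.1686]
 [ 0.6385 -0.0358  0.1685]
 [ 0.6385 -0.0358  0.1684]
 [ 0.6385 -0.0358  0.1684]
 [ 0.6385 -0.0358  0.1684]] [ 0.63858359 -0.0357824   0.168573  ] [9.04364290e-05 3.17453887e-05 1.33481974e-04]
```

>>> {"name": "move_arm", "arguments": {"slide": [[-0.08, -0.3, 0], [-0.08, -0.3, 0.6], [-0.08, -0.3, 1], [-0.08, -0.3, 1.3], [-0.08, -0.3, 1.6], [-0.08, -0.3, 1.8], [-0.08, -0.3, 2], [-0.08, -0.3, 2]], "roll": [0, 0, 0, 0, 0, 0, 0, 0]}}

```text
time: 17.3
position: [0.6385, -0.0327, 0.148]
tool_rot: [3.101, -0.501, -0.001]
ft_force: [0.3, -0.4, -1.4]
grip_width: 0.227
grip_force: 50.0
```

The underside is 5 mm below the rim top with no force, so the lid is entering cleanly.

>>> {"name": "move_arm", "arguments": {"slide": [[0, 0, 0.2], [0, 0, 0.4], [0, 0, 0.6], [0, 0, 0.7], [0, 0, 0.7], [0, 0, 0.7]], "roll": [0, 0, 0, 0, 0, 0]}}

```text
time: 17.9
position: [0.6385, -0.0327, 0.1414]
tool_rot: [3.101, -0.501, -0.0]
ft_force: [-0.6, -0.2, -0.3]
grip_width: 0.23
grip_force: 50.0
```

>>> {"name": "move_arm", "arguments": {"slide": [[0, 0, 0.1], [0, 0, 0.2], [0, 0, 0.3], [0, 0, 0.3], [0, 0, 0.3], [0, 0, 0.3]], "roll": [0, 0, 0, 0, 0, 0]}}

```text
time: 18.5
position: [0.6387, -0.0328, 0.1413]
tool_rot: [3.1, -0.501, 0.002]
ft_force: [-5.4, 0.0, 12.3]
grip_width: 0.236
grip_force: 50.0
```

The lid is home: the TCP stopped at 0.1413 with 12 N. Easing the push slightly, then twisting clockwise (positive roll) part way.

>>> {"name": "move_arm", "arguments": {"slide": [[0, 0, -0.1], [0, 0, -0.1], [0, 0, -0.1], [0, 0, -0.1], [0, 0, -0.1], [0, 0, -0.1], [0, 0, -0.1], [0, 0, -0.1], [0, 0, -0.1], [0, 0, -0.1], [0, 0, -0.1], [0, 0, -0.1]], "roll": [0, 0, 0.06, 0.12, 0.18, 0.24, 0.3, 0.36, 0.42, 0.48, 0.5, 0.5]}}

```text
time: 19.7
position: [0.6397, -0.0328, 0.1413]
tool_rot: [-2.881, 1.251, -0.005]
ft_force: [-2.1, -0.8, 6.5]
grip_width: 0.232
grip_force: 50.4
```

```bash
cat > tw.py <<'E'
from h import *
import sys
s=monitor.get_state();R=Ro.from_rotvec(s["tool_rot"]).as_matrix();print(s["time"],s["position"],"yaw",np.degrees(np.arctan2(R[1,0],R[0,0])),s["ft_force"],s["torque"],s["grip_force"],s["joint_positions"][6])
im,cal=snap("wrist",sys.argv[1]);sc,_=snap("scene",sys.argv[1].replace("w","s",1));sd,_=snap("side",sys.argv[1].replace("w","d",1))
C=np.array([.6392,-.0331])
for n,i,c in(("wrist",im,cal),("scene",sc,None),("side",sd,None)):
    h=cv2.cvtColor(i,cv2.COLOR_BGR2HSV)
    for lab,lo,hi,z in(("nib",(3,90,90),(13,255,255),.150),("green",(45,100,60),(85,255,255),.145),("red",(0,150,90),(2,255,255),.145)):
        k,l,st,ce=cv2.connectedComponentsWithStats(cv2.inRange(h,lo,hi))
        for j in range(1,k):
            X=onz(n,[ce[j]],z,c)[0][:2]-C;r=np.hypot(*X)
            if st[j,4]>=4 and .06<r<.09: print(n,lab,st[j],"r",r.round(4),"ang",np.degrees(np.arctan2(X[1],X[0])).round(1))
E
python3 tw.py pics/w12.png
```

```text
19.7 [ 0.63969265 -0.03277874  0.14134405] yaw -46.95313027695242 [-2.08173228 -0.7607562   6.49866516] [-0.06795389  0.40896524  0.40287725] 50.4021281003952 -2.532980792262306
wrist nib [230  97   4   6   7] r 0.0861 ang -32.6
wrist nib [228 100   2   4   5] r 0.0854 ang -31.2
wrist nib [241 104   7   3   8] r 0.0809 ang -37.8
wrist nib [236 106   4   3   6] r 0.0807 ang -34.7
wrist nib [193 112   3   4   5] r 0.0883 ang -14.4
wrist nib [196 126   4   4  11] r 0.0793 ang -11.9
wrist nib [320 205  45  14 382] r 0.0605 ang -135.3
wrist nib [159 210  44  12 399] r 0.0631 ang 44.7
scene nib [266 218   3   4   4] r 0.0659 ang 48.4
scene nib [264 222   5   5   8] r 0.0762 ang 41.9
scene green [254 225   6   5  21] r 0.0756 ang 27.1
scene red [238 222   3   4   6] r 0.0734 ang -4.7
side nib [241 164  12   8  34] r 0.0661 ang -131.7
side nib [191 180   7  14  32] r 0.0892 ang 22.8
side nib [256 184   2   5   6] r 0.0806 ang 169.2
side nib [202 186  12   9  40] r 0.0631 ang 42.5Traceback (most recent call last):
  File "tw.py", line 11, in <module>
    X=onz(n,[ce[j]],z,c)[0][:2]-C;r=np.hypot(*X)
      ~~~^^^^^^^^^^^^^^^
  File "h.py", line 11, in onz
    o,D=ray(name,px,cal); s=(z-o[2])/D[:,2]; return o+s[:,None]*D
        ~~~^^^^^^^^^^^^^
  File "h.py", line 5, in ray
    c=cal or cams.get_calibration(name)
             ~~~~~~~~~~~~~~~~~~~~^^^^^^
ValueError: time passes only in moves, steps and waits
```

The nibs are at 44.7°, about 27° from entry; the green mark is at 27°. Joint 7 is at −2.53, near its limit of −2.69. I'll take a small step and see how the joints share the turn.

>>> {"name": "move_arm", "arguments": {"slide": [[0, 0, 0], [0, 0, 0], [0, 0, 0]], "roll": [0.04, 0.08, 0.08]}}

```text
time: 20.15
position: [0.6397, -0.0328, 0.1413]
tool_rot: [-2.829, 1.366, -0.005]
ft_force: [-0.7, -0.8, 6.8]
grip_width: 0.23
grip_force: 50.4
```

```bash
sed -i 's/("wrist",im,cal),("scene",sc,None),("side",sd,None)/("wrist",im,cal),/; s/;sc,_=snap.*$//; s/"joint_positions"\]\[6\]/"joint_positions"]/' tw.py; python3 tw.py pics/w13.png | grep -v "nib.*  [0-9]\{1,2\}\]"
```

```text
20.15 [ 0.63966982 -0.03278686  0.14134242] yaw -51.56538712313 [-0.69870717 -0.79116498  6.82026129] [-0.07815668  0.39829939  0.39395466] 50.368462800979614 [ 0.45504487  0.37576087 -0.5696038   1.52249128  0.20819318  1.30116067
 -2.60865567]
wrist nib [320 205  45  16 468] r 0.0614 ang -140.2
wrist nib [158 210  45  12 416] r 0.0632 ang 40.1
wrist green [160 190   6  12  23] r 0.0783 ang 28.8
wrist green [165 194   3   2   4] r 0.0757 ang 27.4
```

Joint 7 takes the turn one for one, and its limit would stop the lid just inside the window. Time is plentiful, so I'll unwind gently, let go, turn the tool a half turn and regrip for a full twist.

>>> {"name": "move_arm", "arguments": {"slide": [[0, 0, 0], [0, 0, 0], [0, 0, 0], [0, 0, 0], [0, 0, 0], [0, 0, 0], [0, 0, 0]], "roll": [-0.1, -0.2, -0.3, -0.4, -0.5, -0.5, -0.5]}}

```text
time: 20.9
position: [0.6399, -0.0328, 0.1413]
tool_rot: [-3.079, 0.625, -0.005]
ft_force: [-0.9, 0.2, 6.6]
grip_width: 0.232
grip_force: 50.0
```

>>> {"name": "move_arm", "arguments": {"slide": [[0, 0, 0], [0, 0, 0], [0, 0, 0], [0, 0, 0], [0, 0, 0], [0, 0, 0], [0, 0, -1], [0, 0, -3], [0, 0, -6], [0, 0, -8], [0, 0, -8]], "roll": [0, 0, 0, 0, 0, 0, 0, 0, 0, 0, 0], "gripper": 5.2}}

```text
time: 22.0
position: [0.6408, -0.0323, 0.2238]
tool_rot: [-3.078, 0.624, -0.011]
ft_force: [0.7, 0.5, 0.4]
grip_width: 0.601
grip_force: 0.0
```

>>> {"name": "move_arm", "arguments": {"slide": [[0, 0, 0], [0, 0, 0], [0, 0, 0], [0, 0, 0], [0, 0, 0], [0, 0, 0], [0, 0, 0], [0, 0, 0], [0, 0, 0], [0, 0, 0], [0, 0, 0], [0, 0, 0]], "roll": [-0.13, -0.26, -0.39, -0.52, -0.65, -0.78, -0.91, -1.04, -1.17, -1.3, -1.43, -1.57]}}

```text
time: 23.2
position: [0.6383, -0.0328, 0.2187]
tool_rot: [-2.614, -1.742, 0.001]
ft_force: [0.6, 0.3, 0.3]
grip_width: 0.598
grip_force: 0.0
```

```bash
python3 tw.py pics/w14.png | grep -v "nib.*  [0-9]\{1,2\}\]"
```

```text
23.2 [ 0.63826271 -0.03276959  0.21872355] yaw 67.34322528306056 [0.55661456 0.29810243 0.30394092] [-0.01252939 -0.08519473  0.00299174] 0.0 [ 0.68836367  0.42229697 -0.9202882   1.40452372  0.33365653  1.47780001
 -0.61506719]
wrist nib [258 111  10  34 261] r 0.0631 ang 67.0
wrist red [191 200   7   9  42] r 0.0759 ang 171.7
```

The lid stayed home, with its nib at 67°, so its x is at −23°. Finishing the half turn and going down to regrip.

>>> {"name": "move_arm", "arguments": {"slide": [[0, 0, 0], [0, 0, 0], [0, 0, 0], [0, 0, 0], [0, 0, 0], [0, 0, 0], [0, 0, 0], [0, 0, 0], [0, 0, 0], [0, 0, 0], [0, 0, 0], [0, 0, 0], [0, 0, 0]], "roll": [-0.13, -0.26, -0.39, -0.52, -0.65, -0.78, -0.91, -1.04, -1.17, -1.3, -1.43, -1.565, -1.565]}}

```text
time: 24.55
position: [0.6384, -0.0328, 0.2187]
tool_rot: [-0.637, -3.075, -0.001]
ft_force: [-0.5, -0.8, 0.0]
grip_width: 0.597
grip_force: 0.0
```

```bash
python3 tw.py pics/w15.png | head -1; python3 - <<'E'
from h import *
print(tool([.6392,-.0331,.1413]))
E
```

```text
24.55 [ 0.63838373 -0.03278431  0.21865728] yaw 156.59799324409275 [-0.54766215 -0.77696163  0.00349349] [ 0.07051067 -0.16914263 -0.03258212] 0.0 [ 0.84434915  0.55583471 -1.22098785  1.3993845   0.51810879  1.53825128
[-0.09 -0.    7.75]
```

>>> {"name": "move_arm", "arguments": {"slide": [[-0.1, 0, 2], [-0.1, 0, 4], [-0.1, 0, 5.5], [-0.1, 0, 6.8], [-0.1, 0, 7.4], [-0.1, 0, 7.7], [-0.1, 0, 7.7], [-0.1, 0, 7.7]], "roll": [0, 0, 0, 0, 0, 0, 0, 0]}}

```text
time: 25.4
position: [0.64, -0.0329, 0.143]
tool_rot: [0.635, 3.076, 0.0]
ft_force: [-0.9, -1.3, -0.5]
grip_width: 0.599
grip_force: 0.0
```

>>> {"name": "move_arm", "arguments": {"slide": [[0, 0, 0], [0, 0, 0], [0, 0, 0], [0, 0, 0], [0, 0, 0], [0, 0, 0], [0, 0, 0], [0, 0, 0]], "roll": [0, 0, 0, 0, 0, 0, 0, 0], "gripper": 1.5, "squeeze": 50}}

```text
time: 26.2
position: [0.6396, -0.033, 0.1424]
tool_rot: [0.634, 3.077, 0.0]
ft_force: [-1.1, 0.6, 0.4]
grip_width: 0.219
grip_force: 50.0
```

```bash
python3 tw.py pics/w16.png | grep -v "nib.*  [0-9]\{1,2\}\]"
```

```text
26.2 [ 0.63960986 -0.03300987  0.14238544] yaw 156.6980821018071 [-1.141369    0.57207016  0.43170785] [ 0.12638596 -0.20598758  0.06328745] 49.99339699745178 [ 0.84165652  0.60249083 -1.18646781  1.50524715  0.56103626  1.41194784
  0.79228637]
wrist nib [319 207  46  15 521] r 0.0628 ang 66.0
wrist nib [155 209  49  13 448] r 0.0619 ang -111.2
wrist green [175 143  15  15 107] r 0.0753 ang -153.2
wrist red [224 109  17  13 124] r 0.076 ang 171.7
```

Gripped again, nibs at about 67°. Pressing down slightly and twisting 0.69 rad to bring them to 27°.

>>> {"name": "move_arm", "arguments": {"slide": [[0, 0, 0.2], [0, 0, 0.2], [0, 0, 0.2], [0, 0, 0.2], [0, 0, 0.2], [0, 0, 0.2], [0, 0, 0.2], [0, 0, 0.2], [0, 0, 0.2], [0, 0, 0.2], [0, 0, 0.2], [0, 0, 0.2], [0, 0, 0.2], [0, 0, 0.2], [0, 0, 0.2], [0, 0, 0.2], [0, 0, 0.2]], "roll": [0, 0.06, 0.12, 0.18, 0.24, 0.3, 0.36, 0.42, 0.48, 0.54, 0.6, 0.65, 0.69, 0.69, 0.69, 0.69, 0.69]}}

```text
time: 27.95
position: [0.64, -0.0332, 0.1422]
tool_rot: [1.635, 2.68, -0.001]
ft_force: [-1.9, -1.2, 8.9]
grip_width: 0.223
grip_force: 50.8
```

```bash
python3 tw.py pics/w17.png | grep -v "nib.*  [0-9]\{1,2\}\]"
```

```text
27.95 [ 0.63998618 -0.03317124  0.14222905] yaw 117.21721399126636 [-1.85759899 -1.16718878  8.88117911] [-0.22258645  0.37649539  0.48528033] 50.81609433749691 [ 0.77316616  0.52881778 -1.0502435   1.50789872  0.46444426  1.37241516
  0.1656723 ]
wrist nib [320 201  46  16 457] r 0.0631 ang 30.1
wrist nib [160 214  44   8 260] r 0.0603 ang -149.7
wrist green [159 205   9  11  73] r 0.0758 ang -154.8
wrist green [356 217   5   2   6] r 0.0785 ang 23.5
wrist red [169 147  16  18 148] r 0.0757 ang 171.6
```

Nibs are at 30° (0.73 rad, collar about 0.65), well inside the window. The lid is home and held with 50 N. Handing in.

```bash
python3 -c "
from bench import workorder
print(workorder.close_job())"
```

```text
the job is handed in; nothing more can be done
None
```

The job is handed in with the spool on the spindle and the lid home, twisted to about 0.73 rad near the green marks and still gripped at 50 N; hand-in returned no verdict, and after the lid went on I could no longer check the spool by camera.

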